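# Load the label rolls on their spindles

### The arm

A 6-joint arm with a two-finger parallel gripper is mounted at the origin on the work surface. World frame = base frame: x ahead of the robot, y to its left, z up, the work surface at z = 0. Lengths are in mm, angles in rad, forces in N, time in s.
With the tool pointing down it reaches from about 300 to 775 mm from the base axis. Payload 14.6 kg.
Tool frame: the origin (TCP) lies between the finger pads; the fingertips stand 22 mm ahead of it and the grasp point (between the pads) lies 3 mm ahead of it (manip.tcp_to_tips is the distance from the TCP to the fingertips, in mm); y points along the fingers, z is the direction in which the jaws open and shut, and the axes are right-handed (so a half turn about y gives the same grasp; the last joint's range is limited). The gripper opens to 94 mm and grips with 3 to 60 N. Pads are 16 mm wide; open, the fingers measure 119 mm over their backs; the gripper's body (75 mm by 177 mm) begins 78 mm behind the grasp point.
Start: joints at [-1.219, 0.3, 1.521, -0, 1.321, -0.067], TCP at [223.658, -502.461, 227.446] pointing down, gripper open.
Joint ranges: [-3.03, 3.03], [-0.79, 2.21], [0.23, 2.52], [-1.04, 4.18], [0, 3.07], [-2.55, 2.55]. Speed limits (rad/s): [2.22, 2.22, 2.57, 3.14, 3.14, 3.14].

### API

Orientations are given as [roll, pitch, yaw] about the fixed x, y, z axes, in that order (R = Rz(yaw) Ry(pitch) Rx(roll)).
In Python, from cell import manip gives the robot as it stands.
- The arm moves only by the shell command python3 -m jog 'ROWS' [OPENING] [FORCE]. ROWS is JSON, one flat list of numbers, 6 for each row, row after row: the shift along the tool's x, y, z in mm, then the turn, a rotation vector about the tool's x, y, z in degrees. A call has 1 to 10 rows; each row is the pose to reach, as a shift and turn from the pose commanded when the call began, along the tool's axes at that moment; what a row does not reach only later rows make up. A row lasts 1/12 s, in which the tool goes at most 41.7 mm and 7.16 degrees, less where a joint would pass 70% of its speed; a pose out of reach is approached as far as the arm can. A call with a gripper value outside its range is refused whole. OPENING is the finger opening in mm, from 0 to 94, set as the call begins (- or left out, the last holds). The fingers move at their own pace and stop on an object; FORCE is the grip in N (left out, the last holds). Time passes only in rows, so rows that repeat a pose let the fingers close. It gives the time, the measured TCP pose, the force and the opening at its end, in the units of the state.
- manip.read_state(): the state, without advancing time (a new reading comes with each control period).
- manip.camera(name): name is "scene" or "side" or "wrist"; returns a dict with "img" (400x640x3 uint8, red, green, blue), "intrinsics" (3x3 intrinsics, pixels), "k1" (the pictures are not rectified: a ray, as slopes to the right and down, at radius r is drawn at 1 + k1 r^2 times it, then the intrinsics apply), "origin" and "orientation" of the camera in the world. Camera axes: x right, y down, z forward; pixel columns grow to the right and rows downward; lengths in mm; the calibration is good to about 2 mm. A picture is of the moment at which its call begins. There is no depth.
- manip.sign_off(): hands the job in, once; it reports no verdict.
Trained networks look in a picture, given as the dict that the camera call returned (one of the last four; its "shot" number tells which), for a name from the list of things; names that differ only in an ending like _2 or _b are one class to them, and where a whole thing is asked for, a point or a joint stands for the part that bears it (a point fixed in the world has none). Each returns a list of dicts, best first, with "score" (0 to 1); they miss things now and then, are a little off and sometimes report something else, mostly with a low value. They report only what shows in the picture. A call takes as long as a camera call. They do not tell look-alikes from the thing itself.
- manip.masks_of(thing, picture): "pixels" (400x640 bool, what is visible of it) and "xy" ([column, row] in pixels, amid what is visible of it).
- manip.tip_of(thing, picture): "xy" ([column, row] in pixels: a listed point, or the origin of a listed thing).
The state is a dict: "clock": time; "joints": joint angles; "qd": joint speeds; "effort": joint torques, N m; "eef_pos": TCP position; "eef_rot": TCP orientation; "wrist_force": force on the tool from outside, world axes, zero at the start; "moment": the same for the moment, N m; "finger_gap": finger opening in mm.
Only numpy, scipy, OpenCV 4.12 (cv2) and the standard library are available. Lean on these libraries where they do the work, as an engineer would, in place of code of your own. Each camera call takes 0.05 s, during which the arm holds its last target.

### The job

Load the four white paper label rolls on the two upright steel spindles: the two large-diameter rolls on the spindle with the wide base disc, the two small-diameter rolls on the spindle with the narrow disc. On each spindle the tall roll goes at the bottom, flat on the disc, and the short roll flat on top of it. Lower each roll over the post rather than dropping it, and leave the bare cardboard cores, the roll of tape and the glue pot standing where they are.

Things in the scene. Friction and masses are not known exactly. Their poses are not given: they have to be found in the camera images.
- large_tall_center (a point): centre (half-way up, on the axis) of the large tall label roll: white paper wound on a brown cardboard core, standing on end on the bench; outside diameter 66 mm, height 55 mm, so its underside is 27.5 mm below this point; a through bore of 26 mm diameter along its z axis (up at the start). Loose and rigid, under 0.25 kg; grip it across its outside
- large_short_center (a point): centre (half-way up, on the axis) of the large short label roll: white paper wound on a brown cardboard core, standing on end on the bench; outside diameter 66 mm, height 30 mm, so its underside is 15 mm below this point; a through bore of 26 mm diameter along its z axis (up at the start). Loose and rigid, under 0.25 kg; grip it across its outside
- small_tall_center (a point): centre (half-way up, on the axis) of the small tall label roll: white paper wound on a brown cardboard core, standing on end on the bench; outside diameter 46 mm, height 55 mm, so its underside is 27.5 mm below this point; a through bore of 26 mm diameter along its z axis (up at the start). Loose and rigid, under 0.25 kg; grip it across its outside
- small_short_center (a point): centre (half-way up, on the axis) of the small short label roll: white paper wound on a brown cardboard core, standing on end on the bench; outside diameter 46 mm, height 30 mm, so its underside is 15 mm below this point; a through bore of 26 mm diameter along its z axis (up at the start). Loose and rigid, under 0.25 kg; grip it across its outside
- wide_spindle: the wide spindle, fixed: a dark steel disc, diameter 70 mm, 8 mm thick, flat on the bench, with an upright steel post in its middle, 10 mm thick, tip 75 mm above the bench. Origin on the post's axis at bench level, z up. For the large rolls: tall one on the disc (its top is then 63 mm above the bench, 12 mm of post stick out), short one on top, post in both bores (8 mm play all round)
- narrow_spindle: the narrow spindle, fixed: a dark steel disc, diameter 46 mm, 8 mm thick, flat on the bench, with an upright steel post in its middle, 10 mm thick, tip 75 mm above the bench. Origin on the post's axis at bench level, z up. For the small rolls: tall one on the disc (its top is then 63 mm above the bench, 12 mm of post stick out), short one on top, post in both bores (8 mm play all round)
- core_a_center (a point): centre (half-way up) of the first bare cardboard core, a brown tube with no paper on it: 33 mm outside diameter, 26 mm bore, 50 mm high, loose, standing on end; not to be moved
- core_b_center (a point): centre (half-way up) of the second bare cardboard core, a brown tube with no paper on it: 33 mm outside diameter, 26 mm bore, 50 mm high, loose, standing on end; not to be moved
- tape_center (a point): centre (half-way up) of a roll of black adhesive tape lying flat: a ring of 64 mm outside diameter, 52 mm bore, 20 mm high, loose; not to be moved
- glue_pot_center (a point): centre (half-way up) of a white glue pot with a black screw cap: 48 mm in diameter, 62 mm high, loose, standing upright; not to be moved
Mind the look-alikes: they are no part of the job. Leave any purple or red look-alike of the part that bears large_short_center alone.

How it is judged (in metres and radians):
At the end, for the whole second after the job is handed in: Each roll is on its own spindle with the post through its bore (axes within 12 mm), upright to 0.1 rad: the tall rolls on the discs, the short rolls on top of the tall ones of the same diameter (heights within 5 mm), all released and at rest (under 0.02 m/s) (horizontal distance between each of large_tall_center, large_short_center and wide_spindle below 0.012 m and z of large_tall_center in the frame of wide_spindle between 0.0305 and 0.0405 m and angle between the z axis of each of large_tall_center, large_short_center and the z axis of wide_spindle, either way round below 0.1 rad and linear speed of each of large_tall, large_short, small_tall, small_short below 0.02 m/s and z of large_short_center in the frame of wide_spindle between 0.073 and 0.083 m and horizontal distance between each of small_tall_center, small_short_center and narrow_spindle below 0.012 m and z of small_tall_center in the frame of narrow_spindle between 0.0305 and 0.0405 m and angle between the z axis of each of small_tall_center, small_short_center and the z axis of narrow_spindle, either way round below 0.1 rad and z of small_short_center in the frame of narrow_spindle between 0.073 and 0.083 m); the robot touches nothing.
It fails at once if a roll is dropped onto its spindle (moves faster than 0.55 m/s while within 20 mm of the spindle's axis, its centre below 130 mm) ((horizontal distance between large_tall_center and wide_spindle below 0.02 m and height (world z) of large_tall_center below 0.13 m and linear speed of large_tall above 0.55 m/s) or (horizontal distance between large_short_center and wide_spindle below 0.02 m and height (world z) of large_short_center below 0.13 m and linear speed of large_short above 0.55 m/s) or (horizontal distance between small_tall_center and narrow_spindle below 0.02 m and height (world z) of small_tall_center below 0.13 m and linear speed of small_tall above 0.55 m/s) or (horizontal distance between small_short_center and narrow_spindle below 0.02 m and height (world z) of small_short_center below 0.13 m and linear speed of small_short above 0.55 m/s)).
It fails at once if the first bare core is shifted more than 30 mm or tipped over (distance of core_a_center from where it was at the start of the episode above 0.03 m or angle between core_a_center's own z axis and vertical above 0.5 rad).
It fails at once if the second bare core is shifted more than 30 mm or tipped over (distance of core_b_center from where it was at the start of the episode above 0.03 m or angle between core_b_center's own z axis and vertical above 0.5 rad).
It fails at once if the roll of tape is shifted more than 30 mm or tipped over (distance of tape_center from where it was at the start of the episode above 0.03 m or angle between tape_center's own z axis and vertical above 0.5 rad).
It fails at once if the glue pot is shifted more than 30 mm or tipped over (distance of glue_pot_center from where it was at the start of the episode above 0.03 m or angle between glue_pot_center's own z axis and vertical above 0.5 rad).
It also fails if it takes over 112 s, if anything falls off the work surface, if the arm or the gripper's body presses on something with over 40 N, if the wrist force passes 120 N, or if a joint passes its speed limit or range.

## Working session

There is one attempt and no reset: what is moved stays moved. The work goes in short steps, Python scripts to look and compute and a shell command to move; the robot and the scene stay as the last step left them, time stands still between calls to the robot, and variables do not carry over. Pictures are saved under pics/ and viewed, and the job is handed in when it is done.

```bash
ls; mkdir -p pics; python3 - <<'E'
from cell import manip
import cv2
s=manip.read_state();print(s)
for n in ["scene","side","wrist"]:
    c=manip.camera(n);cv2.imwrite(f"pics/{n}0.png",c["img"][:,:,::-1]);print(n,c["intrinsics"],c["k1"],c["origin"],c["orientation"],c.keys())
E
```

```text
pics
{'clock': 0.0, 'joints': array([-1.21859513e+00,  3.00459874e-01,  1.52157233e+00, -1.18454353e-05,
        1.32070538e+00, -6.65848246e-02]), 'qd': array([-0.00170039,  0.00101983,  0.00156907,  0.0009197 , -0.0008739 ,
       -0.00010206]), 'effort': array([-1.19577420e-03, -5.31810594e+01, -3.52735627e+01,  7.07741152e-02,
        2.43823574e-02, -9.77616469e-05]), 'eef_pos': array([ 223.57922739, -502.24793106,  226.89617837]), 'eef_rot': array([-1.57193948e+00,  6.47303267e-05, -2.72280373e+00]), 'wrist_force': array([0.73952438, 0.2140366 , 0.37229973]), 'moment': array([ 0.04765009, -0.01601128,  0.00432289]), 'finger_gap': 94.27905978074284}
scene [[441.50203386   0.         323.50867506]
 [  0.         441.50203386 203.59180335]
 [  0.           0.           1.        ]] -0.09278768333932995 [1058.44915851 -912.43557995  783.33542094] [-2.16286838e+00  1.23358731e-03  5.57623936e-01] dict_keys(['img', 'intrinsics', 'k1', 'origin', 'orientation', 'shot'])
side [[427.26056792   0.         325.14683977]
 [  0.         427.26056792 192.89429104]
 [  0.           0.           1.        ]] -0.0781547709225711 [ 338.00386711 1001.75585696  751.96086778] [-2.17157904 -0.01989636 -3.00186064] dict_keys(['img', 'intrinsics', 'k1', 'origin', 'orientation', 'shot'])
wrist [[321.65290334   0.         319.89520714]
 [  0.         321.65290334 198.71843745]
 [  0.           0.           1.        ]] -0.0033128065834646075 [ 301.70203677 -468.40075563  383.42225605] [ 2.84826019e+00  2.27592580e-03 -1.15153215e+00] dict_keys(['img', 'intrinsics', 'k1', 'origin', 'orientation', 'shot'])
```

View pics/scene0.png

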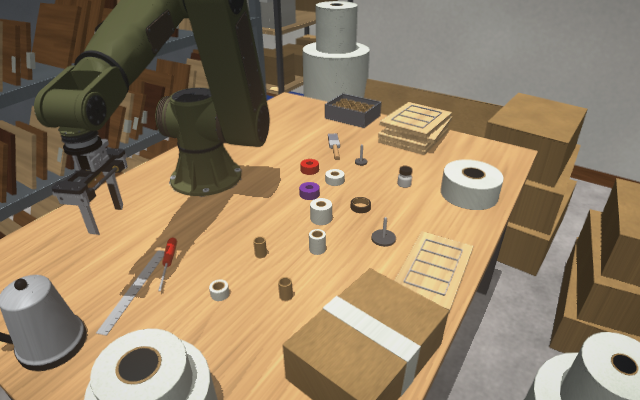

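View pics/side0.png

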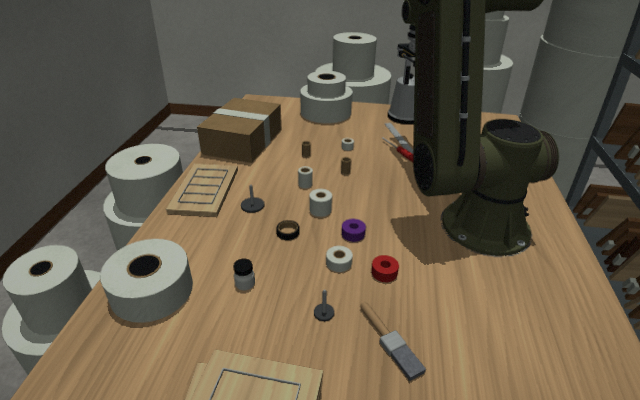

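View pics/wrist0.png

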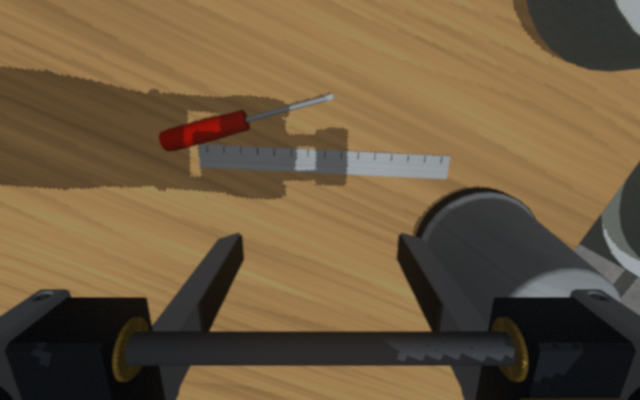

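Scene view, candidates:
- **Large tall:** (321,210).
- **Large short:** (335,177), white. Its look-alikes are purple at (310,190) and red at (310,166).
- **Small tall:** (317,241).
- **Small short:** (219,289).
- **Leave alone:** bare cores (260,247) and (286,288), tape (361,205), glue pot (405,176).
- **Spindles:** probably wide at (383,238) and narrow at (361,160).

The large scenery rolls at the edges are not part of the job. Next I'll triangulate from both views.

```bash
cat > h.py <<'E'
from cell import manip
import numpy as np, cv2
from scipy.spatial.transform import Rotation as R
NAMES={"large_tall_center":27.5,"large_short_center":15,"small_tall_center":27.5,"small_short_center":15,"wide_spindle":0,"narrow_spindle":0,"core_a_center":25,"core_b_center":25,"tape_center":10,"glue_pot_center":31}
def RM(c): return R.from_euler('xyz',c["orientation"]).as_matrix()
def dist(c): return np.array([c["k1"],0,0,0,0.])
def ray(c,px):
    u=cv2.undistortPoints(np.array([[px]],float),c["intrinsics"],dist(c))[0,0]
    return np.array(c["origin"]),RM(c)@np.array([u[0],u[1],1.])
def at_z(c,px,z):
    o,d=ray(c,px);return o+d*(z-o[2])/d[2]
def proj(c,P):
    P=np.atleast_2d(np.array(P,float));Rm=RM(c).T
    return cv2.projectPoints((P-c["origin"])@Rm.T,np.zeros(3),np.zeros(3),c["intrinsics"],dist(c))[0][:,0]
E
python3 - <<'E'
from h import *
C={n:manip.camera(n) for n in("scene","side")}
for t,z in NAMES.items():
    for n,c in C.items():
        for r in manip.tip_of(t,c)[:5]:
            print(t,n,round(r["score"],2),np.round(r["xy"],1),np.round(at_z(c,r["xy"],z)[:2],1))
i=C["scene"]["img"][130:310,190:440,::-1];cv2.imwrite("pics/crop1.png",cv2.resize(i,None,fx=3.2,fy=3.2,interpolation=3))
i=C["side"]["img"][120:330,220:420,::-1];cv2.imwrite("pics/crop2.png",cv2.resize(i,None,fx=2.8,fy=2.8,interpolation=3))
E
```

```text
large_tall_center scene 0.73 [317.5 211.6] [470.4  -5.2]
large_tall_center side 0.8 [316.6 201.1] [489.7  -1.2]
large_tall_center side 0.51 [320.8 314.2] [416.5 406.9]
large_short_center scene 0.81 [333.3 180.9] [408.5 190.4]
large_short_center scene 0.79 [308.9 192.5] [378.8  86.1]
large_short_center scene 0.52 [310.4 169. ] [297.9 217.8]
large_short_center side 0.68 [339.2 258.5] [398.2 215.9]
large_short_center side 0.67 [382.7 265.5] [289.5 223.9]
large_short_center side 0.57 [351. 229.] [379.6  95. ]
small_tall_center scene 0.57 [319.7 239.6] [ 547.6 -114.7]
small_tall_center scene 0.38 [219. 293.] [ 453.5 -413.2]
small_tall_center scene 0.16 [382.3 237.2] [688.8 -14.8]
small_tall_center side 0.87 [304.5 176. ] [ 549.  -130.4]
small_short_center scene 0.82 [220.2 292.3] [ 444.3 -401.7]
small_short_center scene 0.66 [361.7 207.3] [563.9 101.1]
small_short_center side 0.45 [347.9 147.4] [ 432.6 -368.3]
wide_spindle scene 0.57 [382.2 233.6] [667.8  32.9]
wide_spindle side 0.79 [248.5 205.1] [692.3  14.9]
narrow_spindle scene 0.59 [359.5 160. ] [401.1 393.6]
narrow_spindle side 0.9 [319.2 313.9] [423.1 384.1]
core_a_center scene 0.78 [260.3 250.8] [ 437.2 -236.2]
core_a_center side 0.64 [344.  162.6] [ 434.  -240.2]
core_b_center scene 0.62 [284.5 285.3] [ 568.4 -306.9]
core_b_center side 0.68 [304.7 147.9] [ 582.5 -318.9]
tape_center scene 0.82 [361.1 204.1] [550.8 122.5]
tape_center side 0.52 [288.2 231.9] [546.9 129.1]
tape_center side 0.51 [306.6 146.9] [ 582.1 -354.8]
glue_pot_center scene 0.49 [407.2 175.1] [615.1 332.8]
glue_pot_center side 0.64 [242.8 276.7] [610.9 330.4]
glue_pot_center side 0.41 [286.4 231.8] [545.7 154.2]
```

View pics/crop1.png

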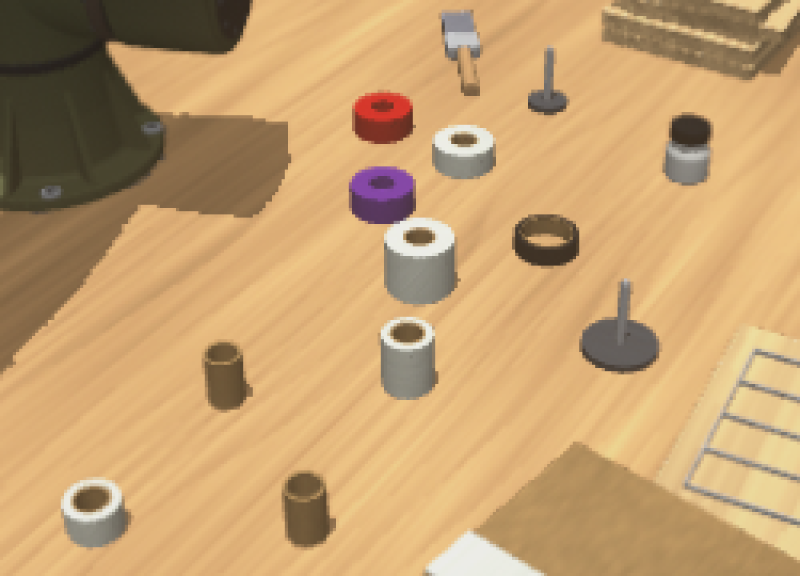

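View pics/crop2.png

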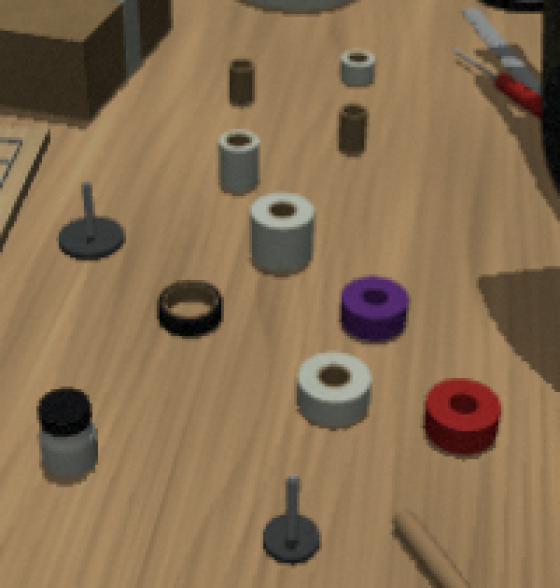

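The crops confirm the choice. The white large short roll is at scene (335,177), with purple and red apart from it, and the wide disc is at (383,238) with the narrow one at (361,160). I'll refine the positions by fitting silhouettes.

```bash
cat >> h.py <<'E'
from scipy.optimize import minimize
SH={"large_tall_center":[(33,0,55)],"large_short_center":[(33,0,30)],"small_tall_center":[(23,0,55)],"small_short_center":[(23,0,30)],"wide_spindle":[(35,0,8),(5,0,75)],"narrow_spindle":[(23,0,8),(5,0,75)],"core_a_center":[(16.5,0,50)],"core_b_center":[(16.5,0,50)],"tape_center":[(32,0,20)],"glue_pot_center":[(24,0,62)]}
def sil(c,t,x,y,z0=0):
    m=np.zeros((400,640),np.uint8);a=np.linspace(0,2*np.pi,40)
    for r,b,h in SH[t]:
        P=np.concatenate([np.c_[x+r*np.cos(a),y+r*np.sin(a),0*a+z0+zz] for zz in(b,h)])
        q=cv2.convexHull(proj(c,P).astype(np.float32))
        cv2.fillConvexPoly(m,np.round(q*16).astype(np.int32),255,cv2.LINE_AA,4)
    return m.astype(float)/255
def fit(t,obs,xy,z0=0):
    def f(p):
        e=0
        for c,m in obs:
            s=sil(c,t,p[0],p[1],z0); e+=1-np.minimum(s,m).sum()/np.maximum(s,m).sum()
        return e/len(obs)
    r=minimize(f,xy,method="Nelder-Mead",options=dict(initial_simplex=np.array(xy)+np.array([[0,0],[12,0],[0,12.]]),xatol=.1,fatol=1e-4))
    return r.x,1-r.fun
E
python3 - <<'E'
from h import *
C={n:manip.camera(n) for n in("scene","side")}
G=dict(large_tall_center=(480,-3),large_short_center=(403,203),small_tall_center=(548,-122),small_short_center=(440,-385),wide_spindle=(680,24),narrow_spindle=(412,389),core_a_center=(435,-238),core_b_center=(575,-313),tape_center=(548,126),glue_pot_center=(613,331))
ov={n:c["img"].copy() for n,c in C.items()}
for t,g in G.items():
    obs=[];S=[]
    for n,c in C.items():
        p=proj(c,[*g,NAMES[t]])[0]
        rs=[r for r in manip.masks_of(t,c) if np.hypot(*(np.array(r["xy"])-p))<25]
        if not rs: print(t,n,"no mask");continue
        r=min(rs,key=lambda r:np.hypot(*(np.array(r["xy"])-p)))
        m=r["pixels"].astype(float)
        if m.shape: obs.append((c,m)); S.append(np.round(fit(t,[obs[-1]],g)[0],1))
    x,q=fit(t,obs,g) if obs else (g,0)
    print(t,np.round(x,1),round(q,2),S)
    for n,c in C.items():
        cs,_=cv2.findContours((sil(c,t,*x)>.5).astype(np.uint8),0,1);cv2.drawContours(ov[n],cs,-1,(0,255,0),1)
cv2.imwrite("pics/o1.png",cv2.resize(ov["scene"][130:310,190:440,::-1],None,fx=3.2,fy=3.2,interpolation=0))
cv2.imwrite("pics/o2.png",cv2.resize(ov["side"][120:330,220:420,::-1],None,fx=2.8,fy=2.8,interpolation=0))
E
```

```text
large_tall_center [478.    1.5] 0.88 [array([475.8,   5. ]), array([477.6,   1. ])]
large_short_center [398.6 214.5] 0.88 [array([397.2, 217.9]), array([398.7, 213.1])]
small_tall_center [ 546.1 -126.5] 0.85 [array([ 543.8, -124. ]), array([ 547.1, -129.6])]
small_short_center [ 435.4 -397.3] 0.78 [array([ 435.9, -396.7]), array([ 435.4, -399.2])]
wide_spindle [679.3  14.4] 0.86 [array([678.4,  15.3]), array([680.7,  12.8])]
narrow_spindle [412.9 380.9] 0.73 [array([411.4, 383.4]), array([412.8, 380.6])]
core_a_center [ 426.5 -225.6] 0.86 [array([ 426.5, -225.6]), array([ 426.2, -222.3])]
core_b_center side no mask
core_b_center [ 577.1 -316.8] 0.85 [array([ 577.1, -316.8])]
tape_center side no mask
tape_center [550. 120.] 0.71 [array([550., 120.])]
glue_pot_center [613.3 320.2] 0.82 [array([612. , 324.3]), array([612.9, 319.7])]
```

View pics/o1.png

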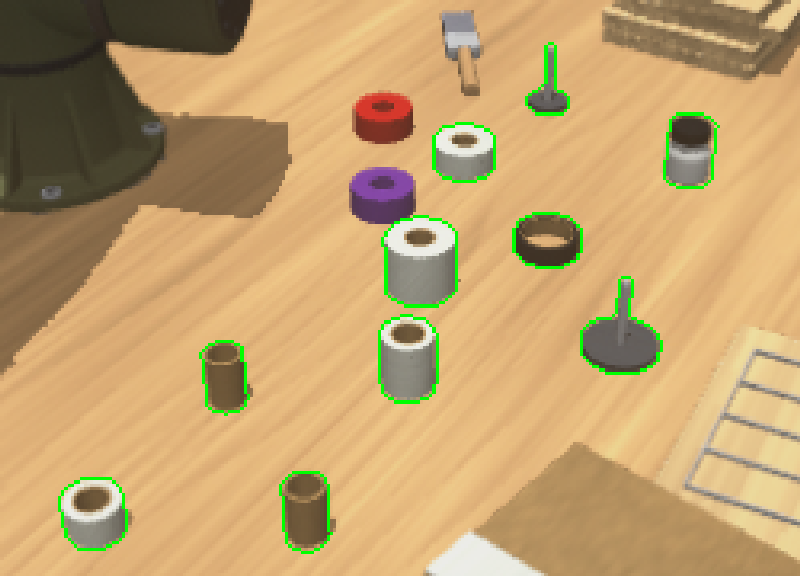

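View pics/o2.png

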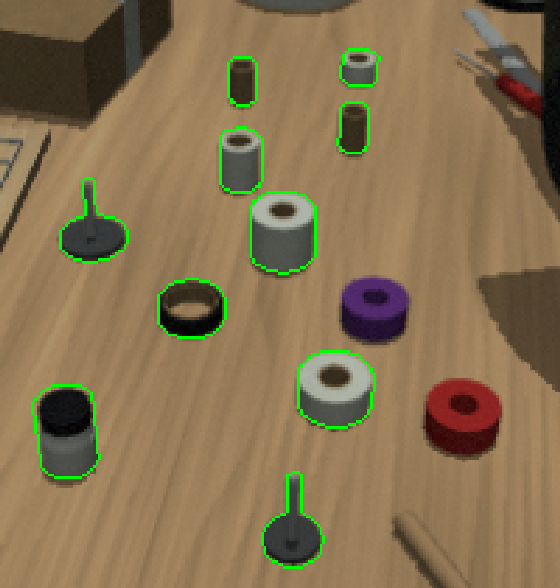

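The overlays match closely, to about 2–3 mm. I'll square the tool to the world axes over the large tall roll, and check how high the box near the wide spindle is.

```bash
cat > go.py <<'E'
import sys
from h import *
# usage: go.py x y zgrasp [yawdeg]  -> shift in tool axes for grasp point
s=manip.read_state();x,y,z=map(float,sys.argv[1:4]);yaw=float(sys.argv[4]) if len(sys.argv)>4 else 180
A=R.from_euler('xyz',s["eef_rot"]);B=R.from_euler('xyz',[-np.pi/2,0,np.deg2rad(yaw)])
d=np.array([x,y,z+3])-s["eef_pos"]
print("t",round(s["clock"],2),"shift",np.round(A.inv().apply(d),1),"rot",np.round((A.inv()*B).as_rotvec(degrees=True),2),"len",round(np.linalg.norm(d)),"j",np.round(s["joints"],2))
E
python3 go.py 478 1.5 140; python3 - <<'E'
from h import *
c=manip.camera("scene");d=manip.camera("side")
o1,d1=ray(c,(373,270));o2,d2=ray(d,(200,158)) 
for z in(60,90,120,150): print(z,at_z(c,(373,270),z)[:2],at_z(c,(447,301),z)[:2], at_z(d,(245,130),z)[:2],at_z(d,(201,125),z)[:2])
E
```

```text
t 2.35 shift [-437.3   84.5 -357. ] rot [ 0.   23.99  0.  ] len 571 j [-1.22  0.3   1.52 -0.    1.32 -0.07]
60 [ 741.13150177 -180.36961796] [ 928.42607724 -185.28055182] [ 809.1699053  -352.23413492] [ 983.26513697 -365.40438945]
90 [ 754.29210393 -210.73171308] [ 933.81872403 -215.43896825] [ 788.74247681 -293.53182725] [ 955.2898005 -306.1310847]
120 [ 767.45270608 -241.09380821] [ 939.21137082 -245.59738468] [ 768.31504832 -234.82951958] [ 927.31446404 -246.85777995]
150 [ 780.61330824 -271.45590334] [ 944.60401762 -275.75580111] [ 747.88761983 -176.1272119 ] [ 899.33912758 -187.5844752 ]
```

```bash
python3 -m jog '[-30,6,-25,0,2,0,-60,12,-50,0,4,0,-90,18,-75,0,6,0,-120,24,-100,0,9,0,-150,30,-125,0,12,0,-180,36,-150,0,15,0,-210,42,-175,0,18,0,-240,48,-200,0,21,0,-270,54,-225,0,24,0,-300,60,-250,0,24,0]' 94 25; python3 go.py 478 1.5 120
```

```text
clock: 3.28
eef_pos: [396.5, -150.3, 167.5]
eef_rot: [-1.57, 0.001, 3.138]
wrist_force: [0.3, -1.0, -0.0]
finger_gap: 94.3
t 3.28 shift [ -80.9   44.5 -152.1] rot [-0.02 -0.21 -0.04] len 178 j [-0.45  0.08  1.93  0.    1.13  1.13]
```

```bash
python3 -m jog '[-20,10,-35,0,0,0,-40,20,-70,0,0,0,-60,32,-110,0,0,0,-75,42,-142,0,0,0,-81,45,-152,0,0,0,-81,45,-152,0,0,0,-81,45,-152,0,0,0]' ; python3 go.py 478 1.5 30; python3 - <<'E'
from h import *
c=manip.camera("wrist");im=c["img"].copy()
print(c["origin"],c["orientation"])
for t,(x,y) in dict(large_tall_center=(478,1.5),tape_center=(550,120)).items():
    cs,_=cv2.findContours((sil(c,t,x,y)>.5).astype(np.uint8),0,1);cv2.drawContours(im,cs,-1,(0,255,0),1)
cv2.imwrite("pics/w1.png",im[:,:,::-1])
E
```

```text
clock: 3.87
eef_pos: [476.9, -0.2, 122.4]
eef_rot: [-1.571, -0.001, -3.14]
wrist_force: [0.6, 0.0, 0.2]
finger_gap: 94.1
t 3.87 shift [-1.2 89.4 -1.7] rot [-0.01  0.07  0.03] len 89 j [-0.08  0.26  1.84 -0.    1.05  1.49]
[ 5.62384817e+02 -5.62255816e-01  2.78823838e+02] [ 2.84711999e+00  1.16903370e-03 -1.56913793e+00]
```

View pics/w1.png

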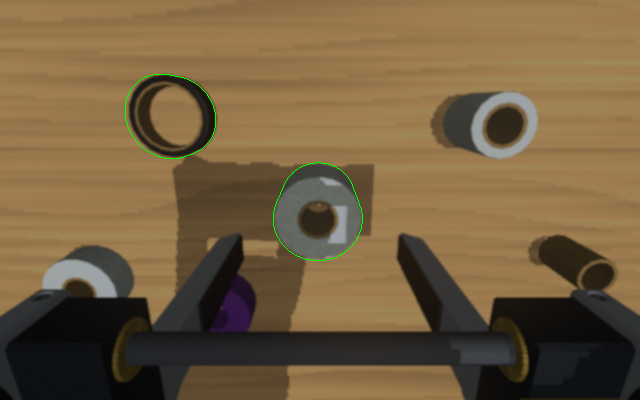

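The wrist view shows the roll at (318,215) between the open fingers, and the predicted outline fits to about 1 px. Descending and gripping.

```bash
python3 -m jog '[-1,20,-1,0,0,0,-1,45,-2,0,0,0,-1,70,-2,0,0,0,-1,84,-2,0,0,0,-1,89,-2,0,0,0,-1,89,-2,0,0,0,-1,89,-2,0,0,0]'; python3 -m jog '[0,0,0,0,0,0,0,0,0,0,0,0,0,0,0,0,0,0,0,0,0,0,0,0,0,0,0,0,0,0,0,0,0,0,0,0,0,0,0,0,0,0,0,0,0,0,0,0]' 55 25;python3 go.py 679.3 14.4 140;
```

```text
clock: 4.5
eef_pos: [478.5, 1.1, 34.5]
eef_rot: [-1.571, 0.001, 3.14]
wrist_force: [0.2, -0.4, -0.2]
finger_gap: 93.9
clock: 5.17
eef_pos: [478.2, 1.9, 33.8]
eef_rot: [-1.571, 0.0, -3.142]
wrist_force: [-1.5, 0.5, 5.5]
finger_gap: 65.0
t 5.17 shift [-201.1 -109.2  -12.4] rot [-0.    0.   -0.02] len 229 j [-0.07  0.41  1.89 -0.    0.84  1.5 ]
```

```bash
python3 -m jog '[0,-10,0,0,0,0,0,-30,0,0,0,0,0,-55,0,0,0,0,0,-80,0,0,0,0,0,-100,0,0,0,0,0,-110,0,0,0,0]'; python3 -m jog '[-15,0,-1,0,0,0,-40,0,-2,0,0,0,-70,0,-4,0,0,0,-100,0,-6,0,0,0,-130,0,-8,0,0,0,-160,0,-10,0,0,0,-185,0,-12,0,0,0,-198,0,-12,0,0,0,-201,0,-12,0,0,0,-201,0,-12,0,0,0]';python3 go.py 679.3 14.4 38; python3 - <<'E'
from h import *
for n in("wrist","scene","side"):
    c=manip.camera(n);im=c["img"].copy()
    cs,_=cv2.findContours((sil(c,"wide_spindle",679.3,14.4)>.5).astype(np.uint8),0,1);cv2.drawContours(im,cs,-1,(0,255,0),1)
    if n=="wrist": W=im[100:340,160:480]
    else:
        p=proj(c,[679,14,80])[0].astype(int); W=np.hstack([W,cv2.resize(im[p[1]-60:p[1]+60,p[0]-60:p[0]+60],(240,240),interpolation=0)])
cv2.imwrite("pics/p1.png",W[:,:,::-1])
E
```

```text
clock: 5.67
eef_pos: [478.7, 1.9, 146.2]
eef_rot: [-1.571, 0.003, 3.142]
wrist_force: [0.9, -0.5, -0.7]
finger_gap: 65.3
clock: 6.5
eef_pos: [678.8, 13.9, 142.2]
eef_rot: [-1.571, -0.002, 3.142]
wrist_force: [0.1, -0.7, -2.0]
finger_gap: 65.1
t 6.5 shift [ -0.7 101.2  -0.5] rot [ 0.  -0.   0.1] len 101 j [-0.03  0.66  1.19  0.    1.29  1.54]
```

View pics/p1.png

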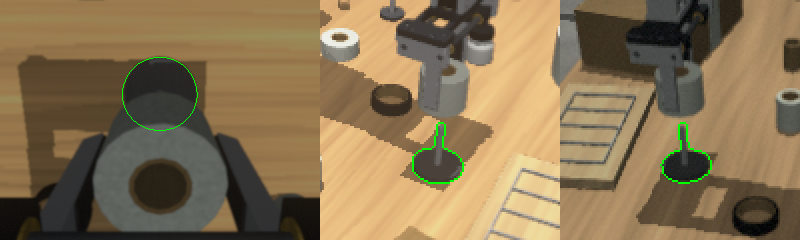

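The large tall roll hangs right over the wide post in all three views. Lowering it slowly.

```bash
python3 -m jog '[-1,10,0,0,0,0,-1,25,0,0,0,0,-1,40,0,0,0,0,-1,55,0,0,0,0,-1,70,0,0,0,0,-1,82,0,0,0,0,-1,92,0,0,0,0,-1,98,0,0,0,0,-1,99,0,0,0,0,-1,99,0,0,0,0]';python3 -m jog '[0,0,0,0,0,0,0,0,0,0,0,0]';
```

```text
clock: 7.48
eef_pos: [680.1, 13.9, 44.5]
eef_rot: [-1.571, 0.0, 3.142]
wrist_force: [0.2, 0.2, -2.1]
finger_gap: 64.8
clock: 7.65
eef_pos: [680.5, 13.9, 45.4]
eef_rot: [-1.571, 0.001, 3.142]
wrist_force: [1.0, -0.4, -1.9]
finger_gap: 65.3
```

```bash
python3 -m jog '[0,1,0,0,0,0,0,2,0,0,0,0,0,3,0,0,0,0,0,3,0,0,0,0]';python3 -m jog '[0,0,0,0,0,0,0,0,0,0,0,0,0,0,0,0,0,0,0,0,0,0,0,0,0,0,0,0,0,0,0,0,0,0,0,0]' 94; python3 go.py 679 14 150
```

```text
clock: 7.98
eef_pos: [680.2, 13.9, 41.9]
eef_rot: [-1.571, 0.001, 3.142]
wrist_force: [-0.8, 0.4, 2.1]
finger_gap: 65.2
clock: 8.48
eef_pos: [680.1, 13.9, 41.4]
eef_rot: [-1.571, 0.0, 3.142]
wrist_force: [-0.0, 0.4, 0.4]
finger_gap: 93.7
t 8.48 shift [ 1.100e+00 -1.116e+02 -1.000e-01] rot [ 0. -0. -0.] len 112 j [-0.03  0.77  1.26  0.    1.11  1.54]
```

```bash
python3 -m jog '[0,-10,0,0,0,0,0,-35,0,0,0,0,0,-65,0,0,0,0,0,-90,0,0,0,0,0,-108,0,0,0,0,0,-110,0,0,0,0]'; python3 go.py 546.1 -126.5 120; python3 - <<'E'
from h import *
W=None
for n in("scene","side"):
    c=manip.camera(n);im=c["img"].copy()
    cs,_=cv2.findContours((sil(c,"large_tall_center",679.3,14.4,8)>.5).astype(np.uint8),0,1);cv2.drawContours(im,cs,-1,(0,255,0),1)
    p=proj(c,[679,14,50])[0].astype(int); q=cv2.resize(im[p[1]-50:p[1]+50,p[0]-50:p[0]+50],(400,400),interpolation=0)
    W=q if W is None else np.hstack([W,q])
cv2.imwrite("pics/p2.png",W[:,:,::-1])
E
```

```text
clock: 8.98
eef_pos: [681.4, 13.9, 156.6]
eef_rot: [-1.571, 0.007, 3.142]
wrist_force: [-0.4, -0.9, 0.3]
finger_gap: 94.0
t 8.98 shift [135.6  32.7 140.4] rot [-0.01 -0.   -0.38] len 198 j [-0.03  0.65  1.18  0.    1.31  1.54]
```

View pics/p2.png

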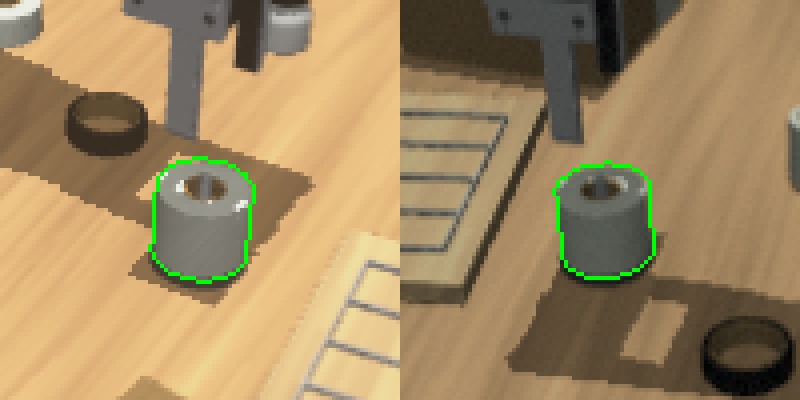

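The large tall roll is seated flat, with the post tip showing in its bore. Next is the small tall roll.

```bash
python3 -m jog '[20,4,20,0,0,0,45,9,45,0,0,0,70,15,72,0,0,0,95,21,98,0,0,0,117,26,121,0,0,0,130,28,135,0,0,0,135,28,140,0,0,0,135,28,140,0,0,0,135,28,140,0,0,0]' ; python3 go.py 546.1 -126.5 30; python3 - <<'E'
from h import *
c=manip.camera("wrist");im=c["img"].copy()
for t,(x,y) in dict(small_tall_center=(546.1,-126.5),).items():
    cs,_=cv2.findContours((sil(c,t,x,y)>.5).astype(np.uint8),0,1);cv2.drawContours(im,cs,-1,(0,255,0),1)
cv2.imwrite("pics/w2.png",im[:,:,::-1])
E
```

```text
clock: 9.83
eef_pos: [545.4, -125.6, 123.1]
eef_rot: [-1.571, -0.0, 3.141]
wrist_force: [-0.6, -0.6, -0.2]
finger_gap: 94.3
t 9.83 shift [-0.7 90.1  0.9] rot [ 0.02 -0.01  0.02] len 90 j [-0.29  0.43  1.6   0.    1.11  1.28]
```

View pics/w2.png

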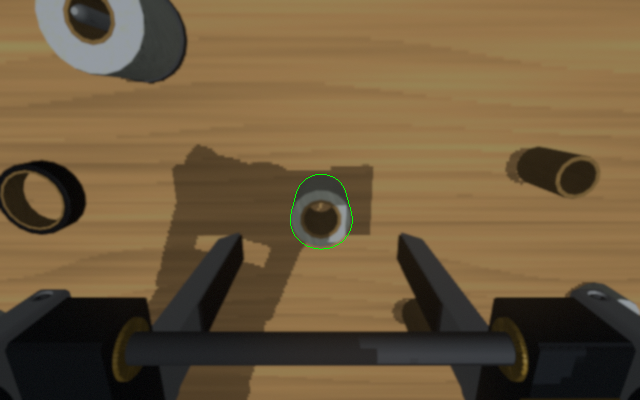

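The outline fits the roll at (320,215). Descending and gripping.

```bash
python3 -m jog '[-1,20,1,0,0,0,-1,45,1,0,0,0,-1,70,1,0,0,0,-1,85,1,0,0,0,-1,90,1,0,0,0,-1,90,1,0,0,0,-1,90,1,0,0,0]'; python3 -m jog '[0,0,0,0,0,0,0,0,0,0,0,0,0,0,0,0,0,0,0,0,0,0,0,0,0,0,0,0,0,0,0,0,0,0,0,0,0,0,0,0,0,0,0,0,0,0,0,0,0,0,0,0,0,0]' 36 25;python3 go.py 546 -126 150; python3 -m jog '[0,-10,0,0,0,0,0,-30,0,0,0,0,0,-55,0,0,0,0,0,-80,0,0,0,0,0,-105,0,0,0,0,0,-118,0,0,0,0,0,-120,0,0,0,0,0,-120,0,0,0,0]';python3 go.py 412.9 380.9 150
```

```text
clock: 10.47
eef_pos: [546.8, -126.6, 34.0]
eef_rot: [-1.571, 0.001, -3.141]
wrist_force: [0.2, -0.3, 0.1]
finger_gap: 94.1
clock: 11.22
eef_pos: [546.1, -127.1, 33.5]
eef_rot: [-1.571, -0.0, 3.141]
wrist_force: [-1.1, -0.3, 0.5]
finger_gap: 44.9
t 11.22 shift [ 1.000e-01 -1.195e+02 -1.100e+00] rot [ 0.   -0.01  0.  ] len 120 j [-0.29  0.56  1.65  0.    0.93  1.28]
clock: 11.88
eef_pos: [546.2, -127.1, 154.3]
eef_rot: [-1.57, 0.002, 3.142]
wrist_force: [0.1, -0.8, -1.3]
finger_gap: 44.9
t 11.88 shift [ 133.4    0.9 -508. ] rot [-0.03 -0.01 -0.09] len 525 j [-0.29  0.39  1.57  0.    1.17  1.28]
```

```bash
python3 -m jog '[4,0,-15,0,0,0,12,0,-45,0,0,0,21,0,-80,0,0,0,30,0,-115,0,0,0,39,0,-150,0,0,0,48,0,-185,0,0,0,58,0,-220,0,0,0,67,0,-255,0,0,0,76,0,-290,0,0,0,85,0,-325,0,0,0]';python3 go.py 412.9 380.9 150
```

```text
clock: 12.72
eef_pos: [459.2, 199.8, 152.2]
eef_rot: [-1.57, -0.002, -3.142]
wrist_force: [0.8, 0.3, -1.6]
finger_gap: 45.3
t 12.72 shift [  46.3   -0.8 -181.1] rot [-0.03  0.    0.12] len 187 j [0.34 0.27 1.74 0.   1.13 1.91]
```

```bash
python3 -m jog '[9,0,-35,0,0,0,18,0,-70,0,0,0,27,0,-105,0,0,0,36,0,-140,0,0,0,43,0,-168,0,0,0,46,0,-180,0,0,0,46,0,-182,0,0,0,46,0,-182,0,0,0,46,0,-182,0,0,0]';python3 go.py 412.9 380.9 38; python3 - <<'E'
from h import *
for n in("wrist","scene","side"):
    c=manip.camera(n);im=c["img"].copy()
    cs,_=cv2.findContours((sil(c,"narrow_spindle",412.9,380.9)>.5).astype(np.uint8),0,1);cv2.drawContours(im,cs,-1,(0,255,0),1)
    if n=="wrist": W=im[100:340,160:480]
    else:
        p=proj(c,[413,381,80])[0].astype(int); W=np.hstack([W,cv2.resize(im[p[1]-60:p[1]+60,p[0]-60:p[0]+60],(240,240),interpolation=0)])
cv2.imwrite("pics/p3.png",W[:,:,::-1])
E
```

```text
clock: 13.47
eef_pos: [415.2, 378.8, 152.9]
eef_rot: [-1.57, -0.001, 3.141]
wrist_force: [-0.0, 0.2, 1.1]
finger_gap: 44.9
t 13.47 shift [  2.2 111.9  -2.2] rot [-0.05 -0.04  0.04] len 112 j [ 0.67  0.4   1.57 -0.    1.17  2.25]
```

View pics/p3.png

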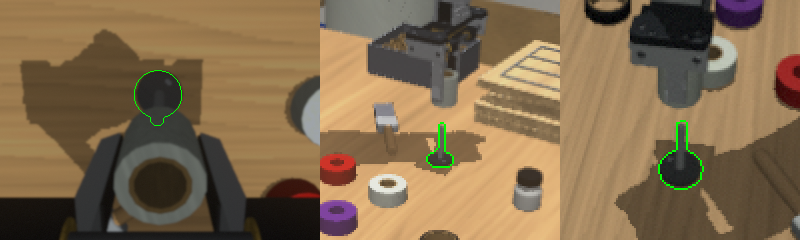

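```bash
python3 - <<'E'
from h import *
c=manip.camera("scene");d=manip.camera("side")
cv2.imwrite("pics/st.png",np.hstack([cv2.resize(c["img"][80:180,310:470],None,fx=2.5,fy=2.5),cv2.resize(d["img"][300:400,160:320],None,fx=2.5,fy=2.5)])[:,:,::-1])
for z in(0,40,80): print(z,[at_z(c,p,z)[:2].round() for p in((381,137),(437,146),(329,110))],[at_z(d,p,z)[:2].round() for p in((222,352),(323,370))])
E
python3 go.py 412.9 380.9 38
```

```text
0 [array([382., 617.]), array([608., 662.]), array([ 49., 754.])] [array([603., 513.]), array([395., 521.])]
40 [array([417., 539.]), array([631., 582.]), array([100., 668.])] [array([589., 539.]), array([392., 546.])]
80 [array([451., 461.]), array([654., 501.]), array([152., 583.])] [array([575., 565.]), array([389., 572.])]
t 13.72 shift [  2.7 112.6  -1.7] rot [ 0.   -0.08 -0.01] len 113 j [ 0.67  0.4   1.57 -0.    1.18  2.25]
```

View pics/st.png

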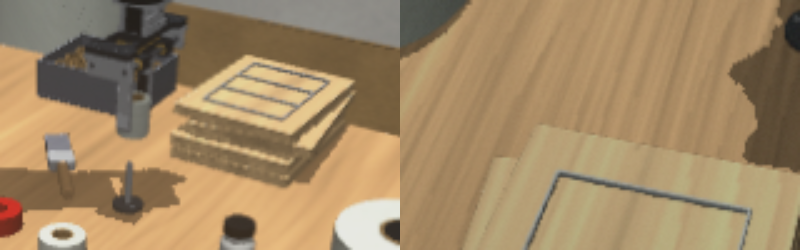

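The pallet stack (y > 530) and the dark box are well clear. I'll correct by 2–3 mm and lower.

```bash
python3 -m jog '[3,8,-2,0,0,0,3,22,-2,0,0,0,3,38,-2,0,0,0,3,54,-2,0,0,0,3,70,-2,0,0,0,3,84,-2,0,0,0,3,96,-2,0,0,0,3,104,-2,0,0,0,3,107,-2,0,0,0,3,107,-2,0,0,0]';python3 -m jog '[0,0,0,0,0,0,0,0,0,0,0,0]';python3 go.py 412.9 380.9 38.5
```

```text
clock: 14.55
eef_pos: [411.9, 381.8, 45.9]
eef_rot: [-1.57, -0.001, 3.141]
wrist_force: [-0.8, 0.6, -0.3]
finger_gap: 45.2
clock: 14.72
eef_pos: [412.4, 382.2, 47.2]
eef_rot: [-1.572, 0.001, 3.142]
wrist_force: [-0.7, 0.4, -0.3]
finger_gap: 44.9
t 14.72 shift [-0.5  5.7  1.3] rot [ 0.04 -0.   -0.06] len 6 j [ 0.68  0.54  1.64 -0.    0.96  2.25]
```

```bash
python3 -m jog '[0,2,0,0,0,0,0,4,0,0,0,0,0,5,0,0,0,0,0,5,0,0,0,0,0,5,0,0,0,0]';python3 -m jog '[0,0,0,0,0,0,0,0,0,0,0,0,0,0,0,0,0,0,0,0,0,0,0,0,0,0,0,0,0,0,0,0,0,0,0,0]' 94;python3 -m jog '[0,-10,0,0,0,0,0,-35,0,0,0,0,0,-65,0,0,0,0,0,-90,0,0,0,0,0,-108,0,0,0,0,0,-110,0,0,0,0,0,-110,0,0,0,0]'; python3 go.py 398.6 214.5 120; python3 - <<'E'
from h import *
W=None
for n in("scene","side"):
    c=manip.camera(n);im=c["img"].copy()
    cs,_=cv2.findContours((sil(c,"small_tall_center",412.9,380.9,8)>.5).astype(np.uint8),0,1);cv2.drawContours(im,cs,-1,(0,255,0),1)
    p=proj(c,[413,381,50])[0].astype(int); q=cv2.resize(im[p[1]-50:p[1]+50,p[0]-50:p[0]+50],(400,400),interpolation=0)
    W=q if W is None else np.hstack([W,q])
cv2.imwrite("pics/p4.png",W[:,:,::-1])
E
```

```text
clock: 15.13
eef_pos: [412.1, 381.9, 41.5]
eef_rot: [-1.571, 0.0, 3.141]
wrist_force: [0.3, -0.4, 0.7]
finger_gap: 44.8
clock: 15.63
eef_pos: [412.1, 381.9, 41.5]
eef_rot: [-1.571, 0.0, 3.142]
wrist_force: [-0.1, 0.1, -0.3]
finger_gap: 81.6
clock: 16.22
eef_pos: [412.3, 382.1, 152.6]
eef_rot: [-1.572, 0.002, 3.142]
wrist_force: [-0.9, -0.3, -0.7]
finger_gap: 94.1
t 16.22 shift [ 13.8  29.3 167.7] rot [ 0.08 -0.   -0.1 ] len 171 j [0.68 0.4  1.57 0.   1.17 2.25]
```

View pics/p4.png

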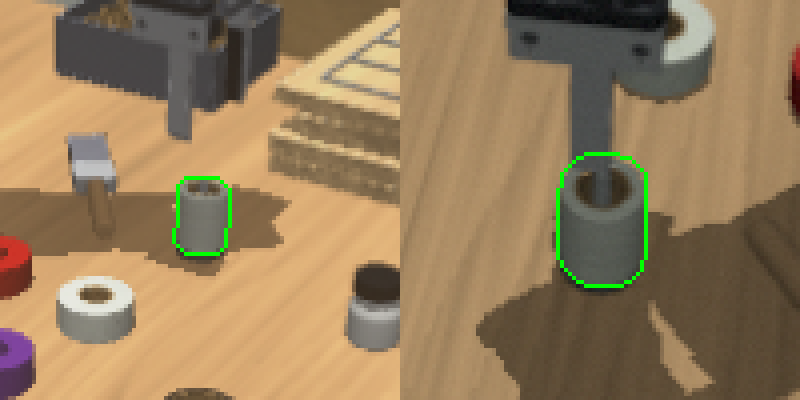

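The small tall roll is seated on the narrow disc. Next is the white large short roll.

```bash
python3 -m jog '[2,3,25,0,0,0,5,8,58,0,0,0,8,15,95,0,0,0,11,22,128,0,0,0,13,27,155,0,0,0,14,29,166,0,0,0,14,29,168,0,0,0,14,29,168,0,0,0,14,29,168,0,0,0]' ; python3 go.py 398.6 214.5 22; python3 - <<'E'
from h import *
c=manip.camera("wrist");im=c["img"].copy()
for t,(x,y) in dict(large_short_center=(398.6,214.5),).items():
    cs,_=cv2.findContours((sil(c,t,x,y)>.5).astype(np.uint8),0,1);cv2.drawContours(im,cs,-1,(0,255,0),1)
cv2.imwrite("pics/w3.png",im[:,:,::-1])
E
```

```text
clock: 17.07
eef_pos: [398.4, 214.9, 122.5]
eef_rot: [-1.571, 0.0, -3.141]
wrist_force: [-0.4, 0.2, -1.0]
finger_gap: 93.5
t 17.07 shift [-0.2 97.5  0.4] rot [ 0.01  0.02 -0.  ] len 97 j [0.41 0.21 1.9  0.   1.03 1.98]
```

View pics/w3.png

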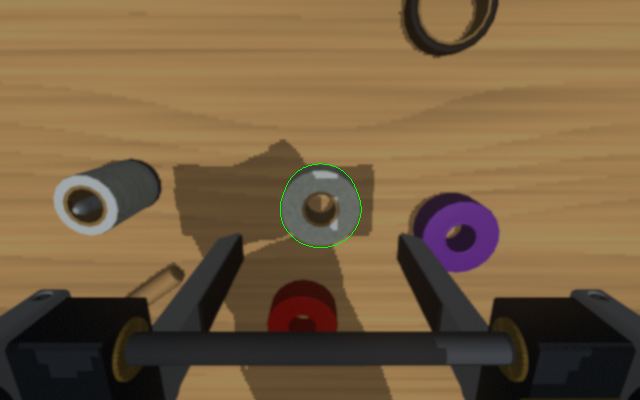

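The white roll is under the gripper at (320,208), with purple (456,232) and red (302,315) clear of the fingers. Gripping.

```bash
python3 -m jog '[0,20,0,0,0,0,0,45,0,0,0,0,0,70,0,0,0,0,0,88,0,0,0,0,0,95,0,0,0,0,0,96,0,0,0,0,0,96,0,0,0,0]'; python3 -m jog '[0,0,0,0,0,0,0,0,0,0,0,0,0,0,0,0,0,0,0,0,0,0,0,0,0,0,0,0,0,0,0,0,0,0,0,0,0,0,0,0,0,0,0,0,0,0,0,0]' 55 25;python3 go.py 398 214 150; python3 -m jog '[0,-10,0,0,0,0,0,-30,0,0,0,0,0,-55,0,0,0,0,0,-80,0,0,0,0,0,-105,0,0,0,0,0,-123,0,0,0,0,0,-128,0,0,0,0,0,-128,0,0,0,0]';python3 go.py 679.3 14.4 150
```

```text
clock: 17.7
eef_pos: [398.3, 214.5, 26.8]
eef_rot: [-1.571, 0.0, -3.141]
wrist_force: [-0.7, -0.1, -0.7]
finger_gap: 94.0
clock: 18.37
eef_pos: [398.3, 214.0, 26.9]
eef_rot: [-1.571, 0.001, 3.142]
wrist_force: [-1.4, -0.6, 6.7]
finger_gap: 66.5
t 18.37 shift [   0.3 -126.1   -0. ] rot [ 0.02 -0.   -0.04] len 126 j [0.41 0.38 1.96 0.   0.8  1.98]
clock: 19.03
eef_pos: [398.5, 214.1, 155.7]
eef_rot: [-1.572, 0.002, 3.141]
wrist_force: [0.2, -0.3, -0.9]
finger_gap: 66.3
t 19.03 shift [-280.9    3.1  199.7] rot [ 0.06 -0.01 -0.13] len 345 j [0.41 0.16 1.87 0.   1.11 1.98]
```

```bash
python3 -m jog '[-10,0,7,0,0,0,-35,0,25,0,0,0,-63,0,45,0,0,0,-91,0,65,0,0,0,-119,0,85,0,0,0,-147,0,105,0,0,0,-175,0,125,0,0,0,-203,0,145,0,0,0,-231,0,165,0,0,0,-255,0,182,0,0,0]';python3 -m jog '[-18,0,13,0,0,0,-25,0,18,0,0,0,-26,0,18,0,0,0,-26,0,18,0,0,0,-26,0,18,0,0,0]';python3 go.py 679.3 14.4 87; python3 - <<'E'
from h import *
SH["s"]=[(33,63,93)]
for n in("wrist","scene","side"):
    c=manip.camera(n);im=c["img"].copy()
    cs,_=cv2.findContours((sil(c,"large_tall_center",679.3,14.4,8)>.5).astype(np.uint8),0,1);cv2.drawContours(im,cs,-1,(0,255,0),1)
    if n=="wrist": W=im[100:340,160:480]
    else:
        p=proj(c,[679,14,80])[0].astype(int); W=np.hstack([W,cv2.resize(im[p[1]-60:p[1]+60,p[0]-60:p[0]+60],(240,240),interpolation=0)])
cv2.imwrite("pics/p5.png",W[:,:,::-1])
E
```

```text
clock: 19.87
eef_pos: [654.2, 29.4, 152.0]
eef_rot: [-1.571, -0.003, 3.141]
wrist_force: [0.7, 0.8, -1.1]
finger_gap: 66.6
clock: 20.28
eef_pos: [678.5, 14.1, 153.3]
eef_rot: [-1.571, -0.002, -3.141]
wrist_force: [0.1, 0.7, -1.1]
finger_gap: 66.6
t 20.28 shift [-0.9 63.3 -0.3] rot [0.01 0.01 0.1 ] len 63 j [-0.03  0.65  1.19  0.    1.31  1.54]
```

View pics/p5.png

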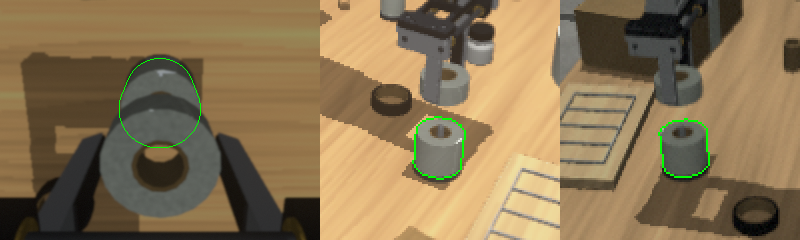

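```bash
python3 -m jog '[-1,8,0,0,0,0,-1,20,0,0,0,0,-1,32,0,0,0,0,-1,43,0,0,0,0,-1,52,0,0,0,0,-1,57,0,0,0,0,-1,58,0,0,0,0,-1,58,0,0,0,0]';python3 -m jog '[0,0,0,0,0,0,0,0,0,0,0,0]';python3 go.py 679.3 14.4 87
```

```text
clock: 21.1
eef_pos: [680.1, 13.9, 96.2]
eef_rot: [-1.571, -0.0, 3.141]
wrist_force: [0.3, 0.3, -0.3]
finger_gap: 66.2
clock: 21.27
eef_pos: [680.4, 13.9, 97.1]
eef_rot: [-1.571, 0.001, 3.142]
wrist_force: [-0.5, -0.1, -0.1]
finger_gap: 66.3
t 21.27 shift [ 1.1  7.1 -0.5] rot [-0.   -0.   -0.06] len 7 j [-0.03  0.71  1.23  0.    1.21  1.54]
```

```bash
python3 -m jog '[0,2,0,0,0,0,0,4,0,0,0,0,0,6,0,0,0,0,0,6,0,0,0,0,0,6,0,0,0,0,0,6,0,0,0,0]'
```

```text
clock: 21.77
eef_pos: [680.0, 13.9, 90.4]
eef_rot: [-1.571, -0.0, 3.142]
wrist_force: [-0.6, 1.0, -1.7]
finger_gap: 66.4
```

Half a millimetre above the tall roll. Releasing.

```bash
python3 -m jog '[0,0,0,0,0,0,0,0,0,0,0,0,0,0,0,0,0,0,0,0,0,0,0,0,0,0,0,0,0,0,0,0,0,0,0,0]' 94; python3 -m jog '[0,-10,0,0,0,0,0,-30,0,0,0,0,0,-50,0,0,0,0,0,-60,0,0,0,0,0,-60,0,0,0,0]'; python3 go.py 435.4 -397.3 150;python3 - <<'E'
from h import *
W=None
SH["large_tall_center"]=[(33,0,85)]
for n in("scene","side"):
    c=manip.camera(n);im=c["img"].copy()
    cs,_=cv2.findContours((sil(c,"large_tall_center",679.3,14.4,8)>.5).astype(np.uint8),0,1);cv2.drawContours(im,cs,-1,(0,255,0),1)
    p=proj(c,[679,14,50])[0].astype(int); q=cv2.resize(im[p[1]-50:p[1]+50,p[0]-50:p[0]+50],(400,400),interpolation=0)
    W=q if W is None else np.hstack([W,q])
cv2.imwrite("pics/p6.png",W[:,:,::-1])
E
```

```text
clock: 22.27
eef_pos: [680.1, 13.9, 90.5]
eef_rot: [-1.571, 0.0, 3.141]
wrist_force: [0.0, -0.4, -0.3]
finger_gap: 93.6
clock: 22.68
eef_pos: [681.1, 13.9, 153.7]
eef_rot: [-1.571, 0.005, 3.142]
wrist_force: [-0.4, 0.9, 0.2]
finger_gap: 94.2
t 22.68 shift [ 2.457e+02 -4.000e-01  4.112e+02] rot [-0.01 -0.   -0.27] len 479 j [-0.03  0.65  1.18  0.    1.3   1.54]
```

View pics/p6.png

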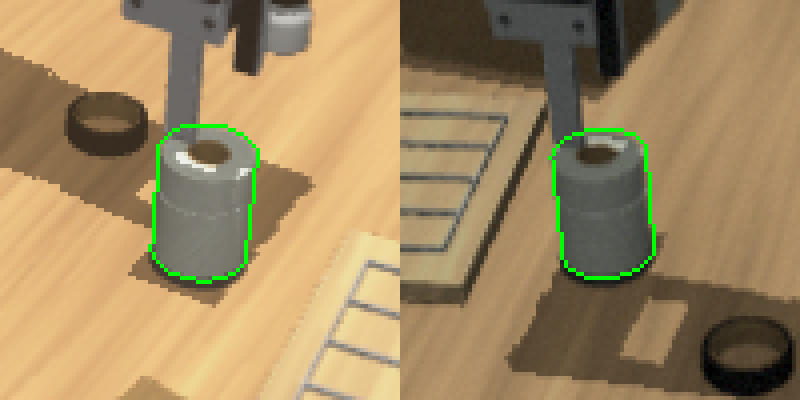

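The wide stack looks right. On to the small short roll.

```bash
python3 -m jog '[15,0,26,0,0,0,34,0,57,0,0,0,53,0,88,0,0,0,72,0,120,0,0,0,91,0,152,0,0,0,110,0,184,0,0,0,129,0,216,0,0,0,148,0,248,0,0,0,167,0,280,0,0,0,186,0,312,0,0,0]';python3 -m jog '[19,4,32,0,0,0,38,10,65,0,0,0,52,18,90,0,0,0,58,26,98,0,0,0,59,30,99,0,0,0,59,30,99,0,0,0,59,30,99,0,0,0]'; python3 go.py 435.4 -397.3 23; python3 - <<'E'
from h import *
c=manip.camera("wrist");im=c["img"].copy()
for t,(x,y) in dict(small_short_center=(435.4,-397.3),core_a_center=(426.5,-225.6),core_b_center=(577.1,-316.8)).items():
    cs,_=cv2.findContours((sil(c,t,x,y)>.5).astype(np.uint8),0,1);cv2.drawContours(im,cs,-1,(0,255,0),1)
cv2.imwrite("pics/w4.png",im[:,:,::-1])
E
```

```text
clock: 23.62
eef_pos: [492.4, -299.1, 149.1]
eef_rot: [-1.572, -0.002, -3.142]
wrist_force: [0.6, -0.1, -0.3]
finger_gap: 94.4
clock: 24.2
eef_pos: [435.6, -395.8, 120.0]
eef_rot: [-1.572, -0.001, -3.141]
wrist_force: [-0.6, -0.1, 0.7]
finger_gap: 94.1
t 24.2 shift [ 0.2 94.   1.6] rot [0.05 0.06 0.04] len 94 j [-0.8   0.49  1.52  0.    1.13  0.77]
```

View pics/w4.png

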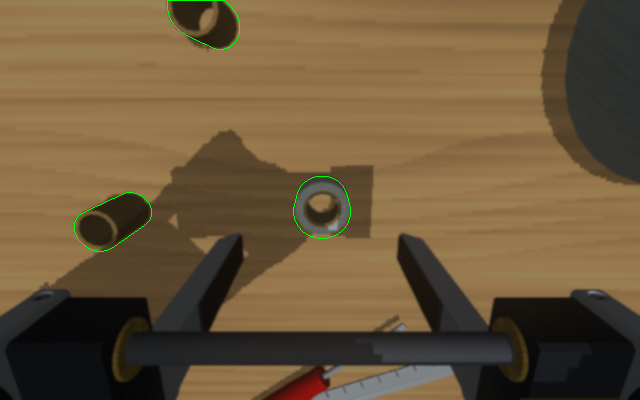

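```bash
python3 -m jog '[0,20,2,0,0,0,0,45,2,0,0,0,0,70,2,0,0,0,0,86,2,0,0,0,0,93,2,0,0,0,0,94,2,0,0,0,0,94,2,0,0,0]'; python3 -m jog '[0,0,0,0,0,0,0,0,0,0,0,0,0,0,0,0,0,0,0,0,0,0,0,0,0,0,0,0,0,0,0,0,0,0,0,0,0,0,0,0,0,0,0,0,0,0,0,0,0,0,0,0,0,0]' 36 25; python3 -m jog '[0,-10,0,0,0,0,0,-30,0,0,0,0,0,-55,0,0,0,0,0,-80,0,0,0,0,0,-105,0,0,0,0,0,-123,0,0,0,0,0,-126,0,0,0,0,0,-126,0,0,0,0]';python3 go.py 412.9 380.9 150
```

```text
clock: 24.83
eef_pos: [435.8, -398.8, 27.2]
eef_rot: [-1.57, 0.001, -3.141]
wrist_force: [-1.6, 0.3, -0.5]
finger_gap: 93.8
clock: 25.58
eef_pos: [435.0, -399.1, 26.5]
eef_rot: [-1.571, -0.0, 3.141]
wrist_force: [0.1, 0.3, 0.0]
finger_gap: 44.6
clock: 26.25
eef_pos: [435.3, -399.3, 153.6]
eef_rot: [-1.569, 0.002, 3.142]
wrist_force: [-0.3, 0.0, -1.4]
finger_gap: 45.2
t 26.25 shift [ 2.250e+01 -7.000e-01 -7.802e+02] rot [-0.09 -0.   -0.09] len 781 j [-0.8   0.46  1.49  0.    1.2   0.77]
```

```bash
python3 -m jog '[0,0,-15,0,0,0,1,0,-45,0,0,0,2,0,-80,0,0,0,3,0,-115,0,0,0,4,0,-150,0,0,0,5,0,-185,0,0,0,6,0,-220,0,0,0,7,0,-255,0,0,0,8,0,-290,0,0,0,9,0,-325,0,0,0]'; python3 -m jog '[1,0,-35,0,0,0,2,0,-70,0,0,0,3,0,-105,0,0,0,4,0,-140,0,0,0,5,0,-175,0,0,0,6,0,-210,0,0,0,7,0,-245,0,0,0,8,0,-280,0,0,0,9,0,-315,0,0,0,10,0,-340,0,0,0]';python3 go.py 412.9 380.9 150
```

```text
clock: 27.08
eef_pos: [425.0, -72.3, 151.2]
eef_rot: [-1.571, -0.002, 3.141]
wrist_force: [1.5, -0.7, -0.2]
finger_gap: 44.7
clock: 27.92
eef_pos: [415.0, 268.2, 151.0]
eef_rot: [-1.57, -0.002, -3.141]
wrist_force: [0.3, -0.6, -0.9]
finger_gap: 44.3
t 27.92 shift [   2.    -2.1 -112.7] rot [-0.05  0.06  0.11] len 113 j [0.5  0.26 1.76 0.   1.12 2.07]
```

```bash
python3 -m jog '[1,0,-25,0,0,0,2,0,-55,0,0,0,2,0,-80,0,0,0,2,0,-100,0,0,0,2,0,-111,0,0,0,2,0,-113,0,0,0,2,0,-113,0,0,0,2,0,-113,0,0,0]';python3 -m jog '[0,0,0,0,0,0,0,0,0,0,0,0]';python3 go.py 412.9 380.9 86.5; python3 - <<'E'
from h import *
for n in("wrist","scene","side"):
    c=manip.camera(n);im=c["img"].copy()
    cs,_=cv2.findContours((sil(c,"small_tall_center",412.9,380.9,8)>.5).astype(np.uint8),0,1);cv2.drawContours(im,cs,-1,(0,255,0),1)
    if n=="wrist": W=im[100:340,160:480]
    else:
        p=proj(c,[413,381,80])[0].astype(int); W=np.hstack([W,cv2.resize(im[p[1]-60:p[1]+60,p[0]-60:p[0]+60],(240,240),interpolation=0)])
cv2.imwrite("pics/p7.png",W[:,:,::-1])
E
```

```text
clock: 28.58
eef_pos: [414.1, 377.9, 151.9]
eef_rot: [-1.57, -0.001, 3.141]
wrist_force: [-0.1, -0.9, -0.6]
finger_gap: 44.7
clock: 28.75
eef_pos: [414.4, 378.1, 152.6]
eef_rot: [-1.571, 0.0, 3.14]
wrist_force: [-0.7, -0.8, 0.0]
finger_gap: 44.5
t 28.75 shift [ 1.5 63.1 -2.8] rot [ 0.   -0.06 -0.01] len 63 j [ 0.67  0.4   1.57 -0.    1.17  2.25]
```

View pics/p7.png

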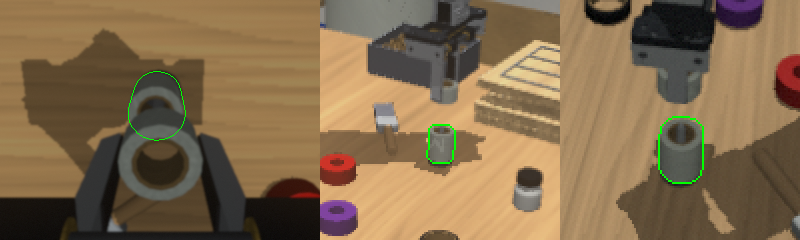

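```bash
python3 -m jog '[2,5,-3,0,0,0,2,16,-3,0,0,0,2,28,-3,0,0,0,2,40,-3,0,0,0,2,50,-3,0,0,0,2,56,-3,0,0,0,2,58,-3,0,0,0,2,58,-3,0,0,0]';python3 -m jog '[0,0,0,0,0,0,0,0,0,0,0,0]';python3 go.py 412.9 380.9 86.5
```

```text
clock: 29.57
eef_pos: [412.0, 381.8, 93.8]
eef_rot: [-1.57, -0.001, 3.141]
wrist_force: [-0.0, -0.3, 0.0]
finger_gap: 44.5
clock: 29.73
eef_pos: [412.3, 382.1, 95.0]
eef_rot: [-1.571, 0.001, 3.142]
wrist_force: [-0.2, -0.6, -0.1]
finger_gap: 44.6
t 29.73 shift [-0.6  5.5  1.2] rot [ 0.03 -0.   -0.04] len 6 j [ 0.68  0.47  1.62 -0.    1.05  2.25]
```

```bash
python3 -m jog '[0,2,0,0,0,0,0,4,0,0,0,0,0,5,0,0,0,0,0,5,0,0,0,0,0,5,0,0,0,0,0,5,0,0,0,0]'; python3 -m jog '[0,0,0,0,0,0,0,0,0,0,0,0,0,0,0,0,0,0,0,0,0,0,0,0,0,0,0,0,0,0,0,0,0,0,0,0,0,0,0,0,0,0]' 94; python3 -m jog '[0,-10,0,0,0,0,0,-35,0,0,0,0,0,-65,0,0,0,0,0,-95,0,0,0,0,0,-120,0,0,0,0,0,-130,0,0,0,0,0,-130,0,0,0,0]';python3 -m jog '[15,0,30,0,0,0,30,0,60,0,0,0,45,0,95,0,0,0,60,0,130,0,0,0,70,0,165,0,0,0,70,0,195,0,0,0,70,0,200,0,0,0,70,0,200,0,0,0,70,0,200,0,0,0]'
```

```text
clock: 30.23
eef_pos: [412.1, 381.9, 89.5]
eef_rot: [-1.571, 0.0, 3.141]
wrist_force: [-0.4, -0.9, -0.6]
finger_gap: 44.5
clock: 30.82
eef_pos: [412.1, 381.9, 89.5]
eef_rot: [-1.571, -0.0, 3.142]
wrist_force: [0.5, 1.1, 1.0]
finger_gap: 87.6
clock: 31.4
eef_pos: [412.7, 382.4, 222.2]
eef_rot: [-1.574, 0.003, 3.142]
wrist_force: [0.1, 0.5, 0.0]
finger_gap: 94.1
clock: 32.15
eef_pos: [342.1, 182.2, 218.8]
eef_rot: [-1.571, -0.001, 3.141]
wrist_force: [0.7, -0.1, 0.6]
finger_gap: 93.9
```

```bash
python3 - <<'E'
from h import *
SH["L"]=[(33,0,85)];SH["S"]=[(23,0,85)]
rows=[]
P=dict(wide=("L",679.3,14.4),narrow=("S",412.9,380.9))
full={}
for n in("scene","side"):
    c=manip.camera(n);im=c["img"].copy();full[n]=im.copy();r=[]
    for k,(t,x,y) in P.items():
        cs,_=cv2.findContours((sil(c,t,x,y,8)>.5).astype(np.uint8),0,1);cv2.drawContours(im,cs,-1,(0,255,0),1)
        p=proj(c,[x,y,50])[0].astype(int); r.append(cv2.resize(im[p[1]-45:p[1]+45,p[0]-45:p[0]+45],(300,300),interpolation=0))
    rows.append(np.hstack(r))
    for t,g in dict(core_a_center=(426.5,-225.6),core_b_center=(577,-317),tape_center=(550,120),glue_pot_center=(613,320)).items():
        q=[x for x in manip.masks_of(t,c)]; pp=proj(c,[*g,NAMES[t]])[0]
        d=[np.round(np.array(x["xy"])-pp,1) for x in q]; print(n,t,min(d,key=np.linalg.norm) if d else None)
cv2.imwrite("pics/f.png",np.vstack(rows)[:,:,::-1]);cv2.imwrite("pics/fs.png",full["scene"][:,:,::-1])
print(manip.read_state()["wrist_force"])
E
```

```text
scene core_a_center [-0.5  3. ]
scene core_b_center [-2.  -1.4]
scene tape_center [1.5 3.6]
scene glue_pot_center [ 0.1 -1.8]
side core_a_center [-1.4 -3.5]
side core_b_center [ 0.4 -3.2]
side tape_center [-4.8  3.4]
side glue_pot_center [0.2 1.3]
[ 0.37643933  0.7500547  -0.07666802]
```

View pics/f.png

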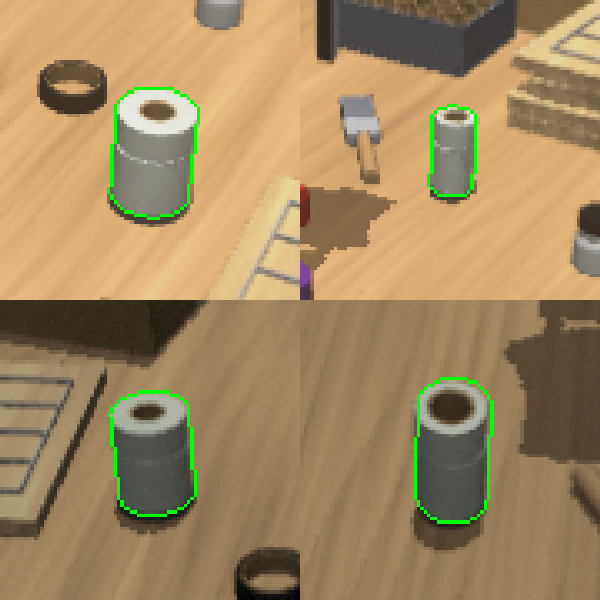

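View pics/fs.png

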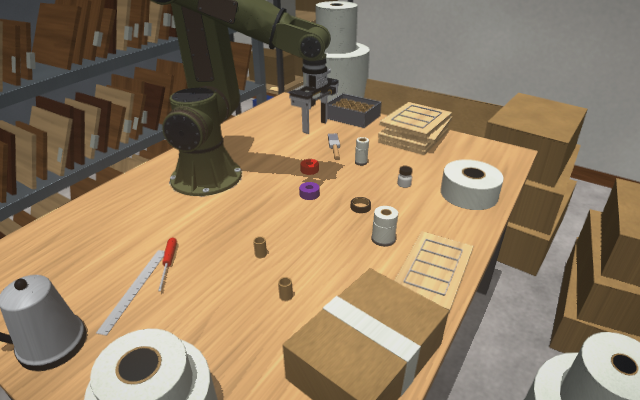

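Both stacks fill their predicted outlines, upright and flush: wide at (384,226), narrow at (362,151). The cores, tape and glue pot stand where they did, and nothing touches the gripper.

```bash
python3 -c "
from cell import manip
print(manip.sign_off())"
```

```text
the job is handed in; nothing more can be done
None
```

All four label rolls are on their spindles and the job was handed in at about 32 s of the 112 s limit. The sign-off reports no verdict.

- **Placement:** The large tall and then the large short roll went on the wide spindle, and the small tall and then the small short roll on the narrow one. I lowered each one slowly over the post and released it at, or within a few millimetres of, contact height.
- **Stacks:** In the last scene and side pictures, both stacks fill their predicted outlines, upright and flush, to within my 2–3 mm measuring accuracy.
- **Other objects:** The bare cores, tape and glue pot showed no visible shift. The network centres were up to 6 px off my predicted points, which I put down to detector offset. The red and purple look-alikes were not touched.
- **Gripper:** It ended clear, with wrist forces near zero.
- **Failed check:** Early on, the side view gave no usable mask for core B or the tape, so those two were first placed from the scene view alone. No other check failed.

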